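# Dryer off, smear rack ready over the staining trough

## Robot

A 6-joint arm with a two-finger parallel gripper is mounted at the origin on a cart in front of the work surface, level with it; the furniture and walls round the work are solid. World frame = base frame: x ahead of the robot, y to its left, z up, the work surface at z = 0. Lengths are in m, angles in rad, forces in N, time in s.
With the tool pointing down it reaches from about 0.3 to 0.875 m from the base axis. Payload 6.4 kg.
Tool frame: the origin (TCP) lies at the very end of the fingers, on their centre line; the grasp point (between the pads) lies 19 mm behind it; z points along the fingers, y is the line along which they close (so a half turn about z gives the same grasp; the last joint's range is limited). The gripper opens to 85 mm and grips with 20 to 120 N. Pads are 22 mm wide; open, the fingers measure 114 mm over their backs; the gripper's body (76 mm by 85 mm) begins 54 mm behind the grasp point. The pads swing forward as they close: fully open they stand 13 mm farther back than shut.
Start: joints at [-1.502, 0.181, 1.607, -0, 1.354, -0.206], TCP at [0.156, -0.553, 0.231] pointing down, gripper open.
Joint ranges: [-2.99, 2.99], [-0.89, 2.07], [0.3, 2.58], [-1.14, 4.28], [0, 2.63], [-3.12, 3.12]. Speed limits (rad/s): [2.57, 2.57, 3.01, 3.14, 3.14, 3.14].

## Interface

Orientations are given as a unit quaternion [w, x, y, z].
In Python, from bench import * gives the robot as it stands. The module is installed in compiled form; this text tells all that it offers.
- The arm moves only by the tool arm_command, never from a script. Its arguments are lists of equal length, an entry for each row: "dp": the shift along the tool's x, y, z in units of 0.25 m (1.0 is 0.25 m), a list of three; "turn": the turn, a rotation vector about the tool's x, y, z in units of 30 degrees (1.0 is 30 degrees), a list of three; "jaw": the opening, from 0 (shut) to 1 (fully open). A call has 1 to 5 rows; each row is the pose to reach, as a shift and turn from the pose commanded when the call began, along the tool's axes at that moment; what a row does not reach only later rows make up. A row lasts 1/8 s, in which the tool goes at most 62.5 mm and 10.7 degrees, less where a joint would pass 70% of its speed; a pose out of reach is approached as far as the arm can. A call with a number of a shift or a turn outside -1 to 1 is refused whole. A call with a gripper value outside its range is refused whole. The fingers move at their own pace and stop on an object; the grip force is fixed at half the most. Time passes only in rows, so rows that repeat a pose let the fingers close. It gives the time, the measured TCP pose, the force, the opening and the grip force at its end, in the units of the state.
- get_obs(): the state, without advancing time (a new reading comes with each control period).
- camera(name): name is "side" or "top"; returns the picture (384x512x3 uint8, blue, green, red); there is no depth.
- get_calibration(name): a dict with "camera_matrix" (3x3 intrinsics, pixels), "R" (3x3) and "t" (3): a world point X has camera coordinates R X + t. Camera axes: x right, y down, z forward; pixel columns grow to the right and rows downward; lengths in m; the calibration is good to about 2 mm. A picture is of the moment at which its call begins. get_calibration takes no time and is no camera call.
- hand_in(): hands the job in; it is judged then, once.
The state is a dict: "time_s": time; "q": joint angles; "dq": joint speeds; "joint_efforts": joint torques, N m; "eef_pos": TCP position; "eef_rot": TCP orientation; "wrist_force": force on the tool from outside, world axes, zero at the start; "torque": the same for the moment, N m; "opening": opening from 0.0 (shut) to 1.0 (fully open); "grasp_force": force on a finger pad.
Only numpy, scipy, OpenCV 4.12 (cv2) and the standard library are available. Lean on these libraries where they do the work, as an engineer would, in place of code of your own. Each camera call takes 0.05 s, during which the arm holds its last target. There are 200 camera calls.

## Task

The blood smears are dry: turn the slide dryer's heat dial fully anticlockwise to its off stop, then lift the slide rack out of the dryer by its handle, raise it higher than the tallest bottle and carry it over the bottles to the open staining trough. Stop with the rack level, centred on the trough's mouth and squared up with it, about a centimetre above the rim, without ever letting it touch a trough, and finish while still holding it there, ready for the timed dip. Leave the troughs, the bottles and the cover-glass box where they stand.

Things in the scene. Friction and masses are not known exactly. Their poses are not given: they have to be found in the camera images.
- dial (a joint): heat dial of the slide dryer, rad: 0 = off, the anticlockwise end stop; grows as the dial is turned clockwise seen from above (end 4.7); starts between 0.9 and 2.6. Stays where it is left (friction about 0.04 N m)
- dial_grip (a point): on the dial's vertical axis, 94 mm above the worktop, at mid-height of its grip: a black bar 40 mm long (this point's x; its + end bears the white pointer line), 11 mm thick (y), 20 mm tall (84 to 104 mm above the worktop) on a round skirt 46 mm wide, top at 84.5 mm. The point turns with the dial; z up
- dryer: slide dryer: white box 180 (x) x 150 (y) x 76 mm, fixed to the worktop; origin under its centre, +x to its back, z up. The dial stands on the deck 52 mm before (-x) the centre; the rack's well is a pocket 60 (x) x 90 (y) mm, centre at x = +30 mm, floor 31 mm and mouth 76 mm above the worktop
- rack: loose steel slide rack with ten slides, 54 (x) x 84 (y) mm, about 0.16 kg; origin at the centre of its underside, z up. Stands in the dryer's well, 3 mm clear all round. A wire bail carries a black sleeve to hold it by: a bar 12 mm thick (x), 54 mm long (y), 14 mm tall, centred 83 mm above the origin; below the sleeve it is open down to the slides, 34 mm above the origin
- trough: the open staining trough, loose, white plastic, empty: rim 82 (x) x 112 (y) mm outside, mouth 68 (x) x 98 (y) mm, 58 mm tall; origin under its centre, z up. The rack fits with its y along the trough's y, either way round
- trough_mouth (a point): centre of the open trough's mouth, level with its rim, 58 mm above the worktop; axes as the trough's
- covered_trough: a like trough with its lid on, 86 x 116 mm, 78.5 mm tall with the lid's bar grip, loose; leave it alone. It may stand on either side of the open one
- eosin_bottle: brown glass bottle with a black cap, 48 mm wide, 104 mm tall, origin under its centre; one of the three bottles that stand in a row between the dryer and the troughs
- buffer_bottle: large capped bottle, 60 mm wide, 140 mm tall, origin under its centre; the tallest of the three in the row
- blue_bottle: brown glass bottle with a small glass stopper, 45 mm wide, 98 mm tall, origin under its centre; in the same row
- oil_bottle: small bottle, 26 mm wide, 64 mm tall, left of the troughs, origin under its centre
- coverslips: card box 54 x 53 x 20 mm, left of the troughs, origin under its centre
There are look-alikes about, which are no part of the job. Leave any purple look-alike of the rack alone.

How it is judged:
On the way, in this order (a step that is already met when the one before it is completed fails the run):
1. the heat dial is turned back to its off stop, with the rack still in the dryer (value of joint dial below 0.07 rad and height (world z) of rack below 0.05 m), for 0.2 s.
2. the rack is held in the gripper with its underside above the bottle tops (height (world z) of rack above 0.142 m and contact force between the fingers and rack above 0.5 N), for 0.1 s.
At the end, for the whole second after the job is handed in: Dial within 0.09 rad of its off stop; the rack held in the gripper, at rest, its underside 3 to 25 mm above the open trough's rim, its centre within 7 mm of the mouth's centre along each of the trough's axes, squared up within 0.1 rad, level within 0.1 rad, touching neither trough (value of joint dial below 0.09 rad and x of rack in the frame of trough_mouth between -0.007 and 0.007 m and y of rack in the frame of trough_mouth between -0.007 and 0.007 m and z of rack in the frame of trough_mouth between 0.003 and 0.025 m and angle between the y axis of rack and the y axis of trough, either way round below 0.1 rad and angle between rack's own z axis and vertical below 0.1 rad and linear speed of rack below 0.02 m/s and contact force between the fingers and rack above 0.5 N and contact force between rack and trough below 0.05 N and contact force between rack and covered_trough below 0.05 N and angle between trough's own z axis and vertical below 0.03 rad); the arm keeps its last pose, push and grip.
It fails at once if the rack touches a trough (contact force between rack and trough above 0.3 N or contact force between rack and covered_trough above 0.3 N).
It fails at once if a trough is shifted by more than 1 cm (distance of any of trough, covered_trough from where it was at the start of the episode above 0.01 m).
It fails at once if a bottle or the cover-glass box is shifted by more than 1 cm or tipped (distance of any of eosin_bottle, buffer_bottle, blue_bottle, oil_bottle, coverslips from where it was at the start of the episode above 0.01 m or angle between any of eosin_bottle, buffer_bottle, blue_bottle's own z axis and vertical above 0.3 rad).
It also fails if it takes over 72 s, if anything falls off the work surface, if the arm or the gripper's body presses on something with over 40 N, if the wrist force passes 120 N, or if a joint passes its speed limit or range.

## Working session

There is one attempt and no reset: what is moved stays moved. The work goes in short steps, Python scripts to look and compute and a tool call to move; the robot and the scene stay as the last step left them, time stands still between calls to the robot, and variables do not carry over. Pictures are saved under pics/ and viewed, at most 10 in all, crops included, and the job is handed in when it is done.

Besides the shell and the picture viewer there is one more tool, called after ">>>" as a command line: name --argument value ..., lists and objects as JSON in quotes. arm_command: Moves the arm, as the interface text tells. Its arguments: {"type":"object","properties":{"dp":{"type":"array"},"turn":{"type":"array"},"jaw":{"type":"array"}},"required":["dp","turn","jaw"]}

```bash
mkdir -p pics; python3 - <<'E'
from bench import *
import cv2
for n in("side","top"):
    cv2.imwrite(f"pics/{n}0.png",camera(n)); c=get_calibration(n); print(n,c)
o=get_obs();print(o["time_s"],o["eef_pos"],o["eef_rot"],o["opening"])
E
```

```text
side {'camera_matrix': array([[492.28678105,   0.        , 253.67862255],
       [  0.        , 492.28678105, 183.09891075],
       [  0.        ,   0.        ,   1.        ]]), 'R': array([[-0.97296019, -0.22999349, -0.0212479 ],
       [-0.09467181,  0.48101893, -0.87158364],
       [ 0.2106792 , -0.8460046 , -0.48978617]]), 't': array([0.45350558, 0.1973453 , 1.53943562])}
top {'camera_matrix': array([[358.85608472,   0.        , 251.66467612],
       [  0.        , 358.85608472, 185.8513433 ],
       [  0.        ,   0.        ,   1.        ]]), 'R': array([[-0.00203523, -0.99998304, -0.00545714],
       [-0.98460399,  0.00295771, -0.17477479],
       [ 0.17478797,  0.00501741, -0.98459331]]), 't': array([-0.17457575,  0.49284835,  1.41436361])}
0.1 [ 0.1560195  -0.55290949  0.23046644] [-7.92080045e-04  9.90574372e-01  1.36973653e-01  6.33404473e-05] 0.9969121907008109
```

View pics/side0.png

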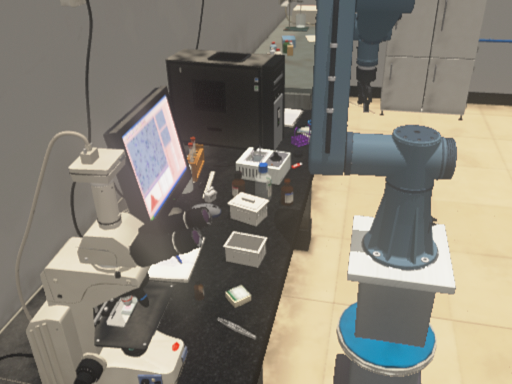

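View pics/top0.png

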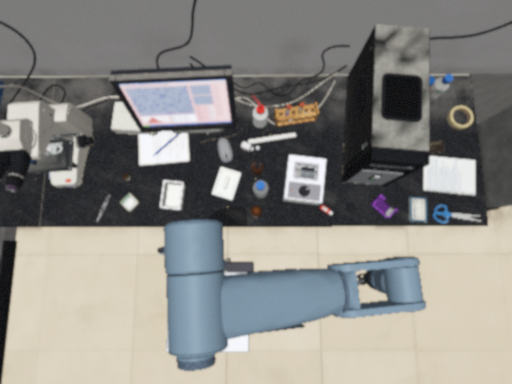

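```bash
cat > h.py <<'E'
import numpy as np,cv2
from bench import *
from scipy.optimize import least_squares
def crop(img,x0,y0,x1,y1,s,f):
    c=cv2.resize(img[y0:y1,x0:x1],None,fx=s,fy=s,interpolation=cv2.INTER_CUBIC)
    for x in range(-(-x0//10)*10,x1,10):
        p=int((x-x0+.5)*s);cv2.line(c,(p,0),(p,6),(0,0,255),1);cv2.putText(c,str(x),(p-8,16),0,.35,(0,255,255),1)
    for y in range(-(-y0//10)*10,y1,10):
        p=int((y-y0+.5)*s);cv2.line(c,(0,p),(6,p),(0,0,255),1);cv2.putText(c,str(y),(8,p+4),0,.35,(0,255,255),1)
    cv2.imwrite(f,c)
C={n:get_calibration(n) for n in("side","top")}
def proj(n,X):
    c=C[n];p=(np.asarray(X)@c["R"].T+c["t"])@c["camera_matrix"].T
    return p[...,:2]/p[...,2:]
def atz(n,uv,z):
    c=C[n];d=c["R"].T@np.linalg.inv(c["camera_matrix"])@np.array([*uv,1.]);o=-c["R"].T@c["t"]
    return o+d*(z-o[2])/d[2]
def tri(s,t):
    return least_squares(lambda X:np.r_[proj("side",X)-s,proj("top",X)-t],[.5,0,.05]).x
E
python3 - <<'E'
from h import *
s=cv2.imread("pics/side0.png");t=cv2.imread("pics/top0.png")
crop(s,225,140,305,200,10,"pics/s1.png")
crop(s,215,185,295,245+25,7,"pics/s2.png")
crop(t,150,150,335,225,4,"pics/t1.png")
a=cv2.imread("pics/t1.png")
crop(t,270,148,335,208,9,"pics/t2.png")
E
```

```text
(no output)
```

View pics/s1.png

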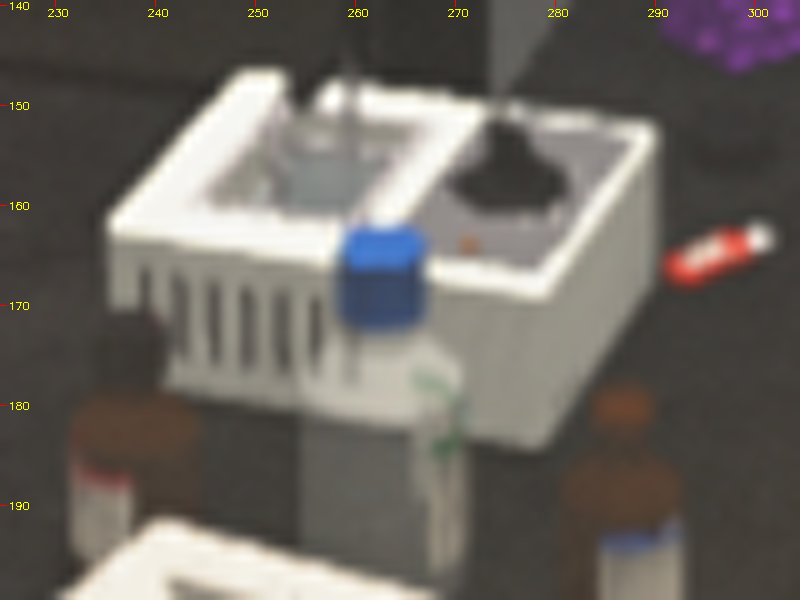

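View pics/t2.png

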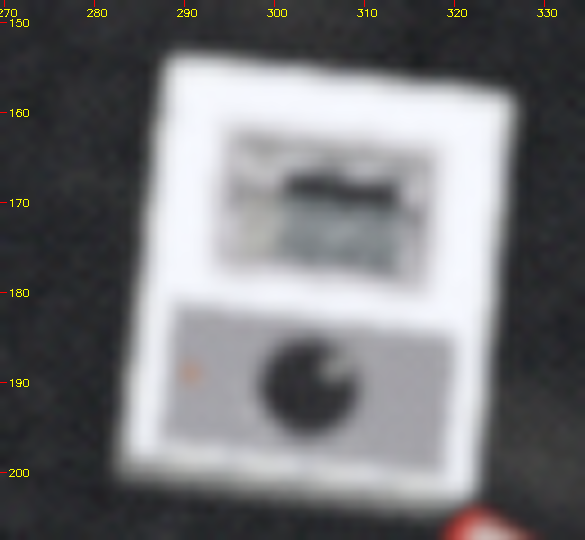

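View pics/t1.png

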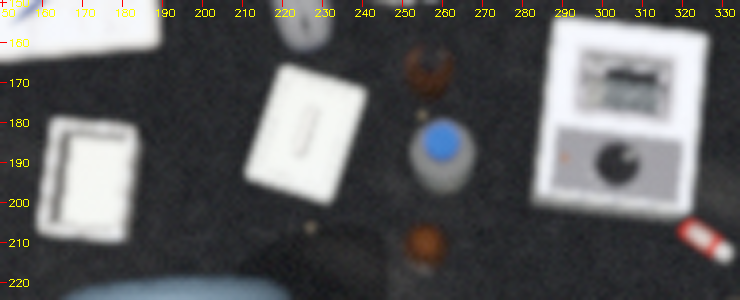

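View pics/s2.png

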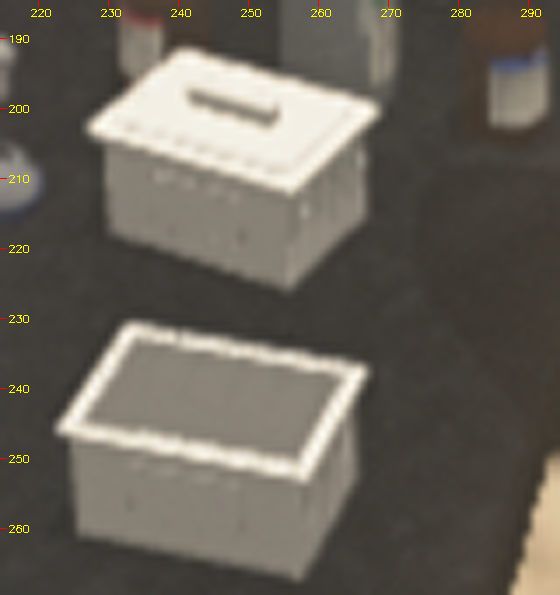

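```bash
cat > fit.py <<'E'
from h import *
def fit(S,T,g):
    out=[]
    for s,t in zip(S,T): out.append(tri(np.array(s),np.array(t)))
    return np.array(out)
# order: back+y, front+y, front-y, back-y (world)
S=[(235.3,162),(279,169.3),(290.3,152),(249,146.5)];T=[(287.8,153.6),(282.8,199.2),(322.3,202.5),(326.7,158.1)]
def report(S,T,dx,dy):
    P=fit(S,T,0);print(P.round(3),"mean",P.mean(0).round(4))
    m=np.array([[1,1],[-1,1],[-1,-1],[1,-1]])*[dx/2,dy/2]
    def pts(p):
        c,s=np.cos(p[3]),np.sin(p[3]);return np.c_[m@np.array([[c,s],[-s,c]])+p[:2],np.full(4,p[2])]
    r=least_squares(lambda p:np.r_[proj("side",pts(p))-S,proj("top",pts(p))-T].ravel(),[*P.mean(0),0])
    print("pose x y z yaw",r.x.round(4),"res",r.fun.reshape(8,2).round(1).tolist());return r.x
d=report(S,T,.18,.15)
S=[(222.6,245.9),(258,253),(267,237.6),(233,230.6)];T=[(162,179),(158.75,207.75),(180.75,210),(184,180.75)]
report(S,T,.112,.082)
c,s=np.cos(d[3]),np.sin(d[3])
def w(x,y,z):return np.array([d[0]+c*x-s*y,d[1]+s*x+c*y,z])
for n,p in dict(dial=w(-.052,0,.104),skirt=w(-.052,0,.0845),sleeve=w(.03,0,.121),sl1=w(.03,.027,.121),sl2=w(.03,-.027,.121)).items():
    print(n,p.round(4),proj("side",p).round(1),proj("top",p).round(1))
for n,v in dict(skirt=(303.7,190.5),).items(): print(atz("top",v,.0845))
print(atz("top",(307.3,168.6),.117))
print("buffer cap",tri((262.5,163.5),(260,184)), "blue/eosin",atz("top",(256,170),.1),atz("top",(256,211),.1))
E
python3 fit.py
```

```text
[[ 0.616 -0.322  0.076]
 [ 0.435 -0.299  0.073]
 [ 0.42  -0.454  0.073]
 [ 0.599 -0.479  0.071]] mean [ 0.5175 -0.3884  0.0735]
pose x y z yaw [ 0.5174 -0.3881  0.0738 -0.1221] res [[-0.4, 0.1], [0.2, -0.5], [0.3, 0.2], [-0.3, -0.1], [0.6, 0.7], [1.0, -1.0], [-0.6, 0.1], [-1.1, 0.4]]
[[0.517 0.186 0.059]
 [0.405 0.195 0.057]
 [0.396 0.108 0.051]
 [0.51  0.097 0.055]] mean [0.4569 0.1464 0.0554]
pose x y z yaw [ 0.4569  0.1466  0.0555 -0.1003] res [[0.1, 0.1], [0.4, -0.1], [-0.1, -0.4], [-0.3, 0.3], [1.2, 0.7], [0.5, -0.7], [-1.1, -0.9], [-0.7, 0.8]]
dial [ 0.4658 -0.3818  0.104 ] [275.8 151.9] [304.7 189.7]
skirt [ 0.4658 -0.3818  0.0845] [275.8 156.4] [304.  190.5]
sleeve [ 0.5472 -0.3918  0.121 ] [255.9 145.2] [307.3 168.2]
sl1 [ 0.5505 -0.365   0.121 ] [253.5 148. ] [300.4 167.4]
sl2 [ 0.5439 -0.4186  0.121 ] [258.2 142.4] [314.3 169. ]
[ 0.4658525  -0.38054495  0.0845    ]
[ 0.54660844 -0.39225687  0.117     ]
buffer cap [ 0.4811061  -0.20807084  0.13941996] blue/eosin [ 0.54549233 -0.19327247  0.1       ] [ 0.38385823 -0.19260223  0.1       ]
```

```bash
cat > mv.py <<'E'
import sys,json
from bench import *
import numpy as np
from scipy.spatial.transform import Rotation as Ro
def R(yaw): return Ro.from_euler("z",yaw,degrees=True)*Ro.from_euler("x",180,degrees=True)
def state():
    o=get_obs();w,x,y,z=o["eef_rot"];r=Ro.from_quat([x,y,z,w]);m=r.as_matrix()
    print("t",o["time_s"],"pos",o["eef_pos"].round(4),"yaw",np.degrees(np.arctan2(m[1,0],m[0,0])).round(1),"q",np.round(o["q"],2),"open",round(o["opening"],3),"F",np.round(o["wrist_force"],1),"T",np.round(o["torque"],2),"g",o["grasp_force"])
    return np.array(o["eef_pos"]),r
def plan(wps,start=None):
    p,r=start or state()
    for x,y,z,yaw in wps:
        q=np.array([x,y,z]);r1=R(yaw)
        dp=r.inv().apply(q-p)/.25;t=(r.inv()*r1).as_rotvec(degrees=True)/30
        print("dp",dp.round(3).tolist(),"turn",t.round(3).tolist(),"rows",round(max(np.linalg.norm(q-p)/.0625,np.linalg.norm(t)*30/10.7),1));p,r=q,r1
E
python3 - <<'E'
from mv import *
plan([(.25,-.50,.23,-11),(.36,-.44,.23,-38),(.4655,-.381,.2,-64),(.4655,-.381,.12,-64),(.4655,-.381,.088,-64)])
E
```

```text
t 0.1 pos [ 0.156  -0.5529  0.2305] yaw 15.7 q [-1.5   0.18  1.61  0.    1.35 -0.21] open 0.997 F [ 0.5 -0.2 -0.1] T [-0.01 -0.06 -0.03] g 0.0
dp [0.419, -0.102, 0.002] turn [-0.003, 0.0, 0.892] rows 2.5
dp [0.386, -0.32, -0.0] turn [-0.0, -0.0, 0.9] rows 2.5
dp [0.187, -0.446, 0.12] turn [0.0, -0.0, 0.867] rows 2.4
dp [0.0, -0.0, 0.32] turn [0.0, 0.0, 0.0] rows 1.3
dp [0.0, -0.0, 0.128] turn [0.0, 0.0, 0.0] rows 0.5
```

>>> arm_command --dp '[[0.42,-0.1,0],[0.42,-0.1,0],[0.42,-0.1,0],[0.42,-0.1,0],[0.42,-0.1,0]]' --turn '[[0,0,0.89],[0,0,0.89],[0,0,0.89],[0,0,0.89],[0,0,0.89]]' --jaw '[0.5,0.5,0.5,0.5,0.5]'

```text
time_s: 0.72
eef_pos: [0.2499, -0.501, 0.231]
eef_rot: [-0.0, 0.995, -0.095, -0.0]
wrist_force: [0.6, -0.8, -0.2]
opening: 0.498
grasp_force: 0.0
```

>>> arm_command --dp '[[0.386,-0.32,0],[0.386,-0.32,0],[0.386,-0.32,0],[0.386,-0.32,0],[0.386,-0.32,0]]' --turn '[[0,0,0.9],[0,0,0.9],[0,0,0.9],[0,0,0.9],[0,0,0.9]]' --jaw '[0.5,0.5,0.5,0.5,0.5]'

```text
time_s: 1.35
eef_pos: [0.3594, -0.4414, 0.2312]
eef_rot: [0.0, 0.946, -0.324, -0.0]
wrist_force: [-0.2, -0.4, -0.3]
opening: 0.498
grasp_force: 0.0
```

>>> arm_command --dp '[[0.187,-0.446,0.12],[0.187,-0.446,0.12],[0.187,-0.446,0.12],[0.187,-0.446,0.12],[0.187,-0.446,0.12]]' --turn '[[0,0,0.867],[0,0,0.867],[0,0,0.867],[0,0,0.867],[0,0,0.867]]' --jaw '[0.5,0.5,0.5,0.5,0.5]'

```text
time_s: 1.98
eef_pos: [0.4648, -0.3827, 0.2015]
eef_rot: [0.0, 0.849, -0.529, 0.0]
wrist_force: [0.8, 0.5, -0.3]
opening: 0.501
grasp_force: 0.0
```

```bash
python3 - <<'E'
from mv import *
plan([(.4655,-.381,.12,-64),(.4655,-.381,.088,-64)])
from h import *
cv2.imwrite("pics/s3r.png",camera("side"))
crop(cv2.imread("pics/s3r.png"),230,110,310,190,7,"pics/s3.png")
E
```

```text
t 1.975 pos [ 0.4648 -0.3827  0.2015] yaw -63.9 q [-0.89  0.27  1.57 -0.    1.31  1.8 ] open 0.501 F [ 0.8  0.5 -0.3] T [0.   0.02 0.02] g 0.0
dp [-0.005, -0.006, 0.326] turn [0.0, -0.001, 0.003] rows 1.3
dp [0.0, -0.0, 0.128] turn [0.0, 0.0, 0.0] rows 0.5
```

View pics/s3.png

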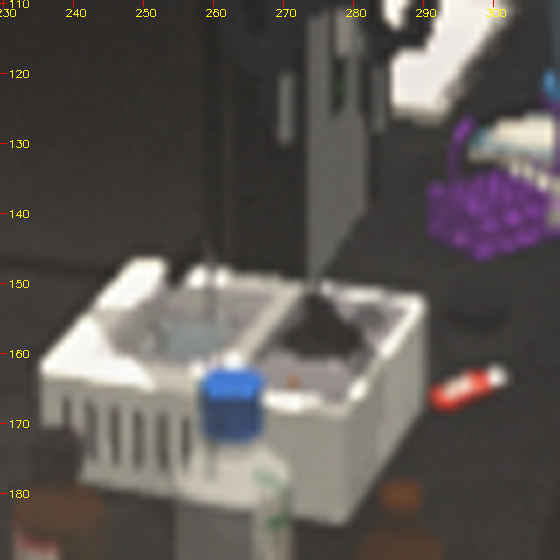

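>>> arm_command --dp '[[0,-0.005,0.3],[0,-0.005,0.3],[0,-0.005,0.4],[0,-0.005,0.455],[0,-0.005,0.455]]' --turn '[[0,0,0],[0,0,0],[0,0,0],[0,0,0],[0,0,0]]' --jaw '[0.5,0.5,0.5,0.5,0.5]'

```text
time_s: 2.65
eef_pos: [0.4664, -0.3809, 0.0874]
eef_rot: [-0.0, 0.848, -0.53, -0.001]
wrist_force: [0.9, -0.6, 0.3]
opening: 0.501
grasp_force: 0.0
```

>>> arm_command --dp '[[0,0,0],[0,0,0],[0,0,0],[0,0,0],[0,0,0]]' --turn '[[0,0,0],[0,0,0],[0,0,0],[0,0,0],[0,0,0]]' --jaw '[0.0,0.0,0.0,0.0,0.0]'

```text
time_s: 3.28
eef_pos: [0.4675, -0.3816, 0.0891]
eef_rot: [0.0, 0.848, -0.53, 0.001]
wrist_force: [-0.4, 0.7, 5.2]
opening: 0.108
grasp_force: 61.8
```

```bash
python3 -c "
from mv import *
state()"
```

```text
t 3.275 pos [ 0.4675 -0.3816  0.0891] yaw -64.0 q [-0.88  0.4   1.64  0.    1.1   1.81] open 0.108 F [-0.4  0.7  5.2] T [ 0.19  0.04 -0.05] g 61.83474540710449
```

>>> arm_command --dp '[[0,0,-0.004],[0,0,-0.004],[0,0,-0.004],[0,0,-0.004],[0,0,-0.004]]' --turn '[[0,0,-0.2],[0,0,-0.4],[0,0,-0.6],[0,0,-0.8],[0,0,-0.8]]' --jaw '[0,0,0,0,0]'

```text
time_s: 3.9
eef_pos: [0.4677, -0.3814, 0.0892]
eef_rot: [0.0, 0.94, -0.342, 0.001]
wrist_force: [3.5, -0.9, 0.4]
opening: 0.111
grasp_force: 61.1
```

>>> arm_command --dp '[[0,0,0],[0,0,0],[0,0,0],[0,0,0],[0,0,0]]' --turn '[[0,0,-0.2],[0,0,-0.4],[0,0,-0.6],[0,0,-0.8],[0,0,-0.8]]' --jaw '[0,0,0,0,0]'

```text
time_s: 4.53
eef_pos: [0.4678, -0.3812, 0.0891]
eef_rot: [0.0, 0.99, -0.14, 0.001]
wrist_force: [4.9, -0.1, 0.6]
opening: 0.107
grasp_force: 61.2
```

```bash
python3 -c "
from mv import *
state()"
```

```text
t 4.525 pos [ 0.4678 -0.3812  0.0891] yaw -16.1 q [-0.88  0.4   1.64  0.    1.1   0.97] open 0.107 F [ 4.9 -0.1  0.6] T [-0.07 -0.89 -0.  ] g 61.190714836120605
```

>>> arm_command --dp '[[0.004,0,0],[0.004,0,0],[0.004,0,0],[0.004,0,0],[0.004,0,0]]' --turn '[[0,0,-0.15],[0,0,-0.3],[0,0,-0.4],[0,0,-0.4],[0,0,-0.4]]' --jaw '[0,0,0,0,0]'

```text
time_s: 5.15
eef_pos: [0.4679, -0.3812, 0.0891]
eef_rot: [-0.0, 0.999, -0.037, 0.0]
wrist_force: [1.6, 2.1, 6.0]
opening: 0.108
grasp_force: 64.3
```

```bash
python3 -c "
from mv import *
state()"
```

```text
t 5.15 pos [ 0.4679 -0.3812  0.0891] yaw -4.3 q [-0.88  0.4   1.64  0.    1.1   0.76] open 0.108 F [1.6 2.1 6. ] T [ 0.36 -0.23 -0.94] g 64.26405072212219
```

>>> arm_command --dp '[[0,0,0],[0,0,0],[0,0,0],[0,0,0],[0,0,0]]' --turn '[[0,0,0],[0,0,0],[0,0,0],[0,0,0],[0,0,0]]' --jaw '[0,0.4,0.4,0.4,0.4]'

```text
time_s: 5.78
eef_pos: [0.4676, -0.3812, 0.0883]
eef_rot: [-0.0, 0.999, -0.035, -0.0]
wrist_force: [0.5, -0.1, 0.2]
opening: 0.398
grasp_force: 0.0
```

>>> arm_command --dp '[[0,0,-0.1],[0,0,-0.2],[0,0,-0.4],[0,0,-0.45],[0,0,-0.45]]' --turn '[[0,0,0],[0,0,0],[0,0,0],[0,0,0],[0,0,0]]' --jaw '[0.4,0.4,0.4,0.4,0.4]'

```text
time_s: 6.4
eef_pos: [0.4681, -0.3816, 0.2019]
eef_rot: [0.001, 0.999, -0.035, 0.001]
wrist_force: [-0.1, -0.1, -0.7]
opening: 0.403
grasp_force: 0.0
```

```bash
python3 - <<'E'
from mv import *
plan([(.49,-.385,.2,25),(.52,-.388,.2,54),(.547,-.392,.2,83),(.547,-.392,.095,83)])
E
```

```text
t 6.4 pos [ 0.4681 -0.3816  0.2019] yaw -4.0 q [-0.88  0.27  1.56 -0.    1.31  0.76] open 0.403 F [-0.1 -0.1 -0.7] T [-0.01  0.03  0.01] g 0.0
dp [0.088, 0.007, 0.008] turn [0.003, -0.002, -0.966] rows 2.7
dp [0.104, 0.062, 0.0] turn [0.0, 0.0, -0.967] rows 2.7
dp [0.051, 0.097, 0.0] turn [0.0, 0.0, -0.967] rows 2.7
dp [0.0, -0.0, 0.42] turn [0.0, 0.0, 0.0] rows 1.7
```

>>> arm_command --dp '[[0.088,0.007,0],[0.088,0.007,0],[0.088,0.007,0],[0.088,0.007,0],[0.088,0.007,0]]' --turn '[[0,0,-0.967],[0,0,-0.967],[0,0,-0.967],[0,0,-0.967],[0,0,-0.967]]' --jaw '[0.5,0.5,0.5,0.5,0.5]'

```text
time_s: 7.02
eef_pos: [0.4891, -0.384, 0.1997]
eef_rot: [-0.001, 0.976, 0.216, -0.001]
wrist_force: [-0.5, 0.6, -0.6]
opening: 0.498
grasp_force: 0.0
```

>>> arm_command --dp '[[0.104,0.062,0],[0.104,0.062,0],[0.104,0.062,0],[0.104,0.062,0],[0.104,0.062,0]]' --turn '[[0,0,-0.967],[0,0,-0.967],[0,0,-0.967],[0,0,-0.967],[0,0,-0.967]]' --jaw '[0.5,0.5,0.5,0.5,0.5]'

```text
time_s: 7.65
eef_pos: [0.5196, -0.3875, 0.2008]
eef_rot: [-0.0, 0.892, 0.453, -0.0]
wrist_force: [1.0, 0.1, 0.9]
opening: 0.503
grasp_force: 0.0
```

>>> arm_command --dp '[[0.051,0.097,0],[0.051,0.097,0],[0.051,0.097,0],[0.051,0.097,0],[0.051,0.097,0]]' --turn '[[0,0,-0.967],[0,0,-0.967],[0,0,-0.967],[0,0,-0.967],[0,0,-0.967]]' --jaw '[0.5,0.5,0.5,0.5,0.5]'

```text
time_s: 8.28
eef_pos: [0.5468, -0.3915, 0.201]
eef_rot: [-0.0, 0.75, 0.662, -0.0]
wrist_force: [-0.5, 0.4, 0.1]
opening: 0.497
grasp_force: 0.0
```

```bash
python3 - <<'E'
from mv import *
plan([(.5475,-.392,.14,83),(.5475,-.392,.095,83)])
from h import *
s=camera("side");t=camera("top")
crop(s,235,105,300,185,7,"pics/a.png");crop(t,275,148,330,208,9,"pics/b.png")
a=cv2.imread("pics/a.png");b=cv2.imread("pics/b.png")
h=max(a.shape[0],b.shape[0]);a,b=[cv2.copyMakeBorder(i,0,h-i.shape[0],0,0,0) for i in(a,b)]
c=np.hstack([a,b])[:, :]
c=cv2.resize(c,None,fx=min(1,798/c.shape[1]),fy=min(1,798/c.shape[1]),interpolation=cv2.INTER_AREA);cv2.imwrite("pics/c4.png",c);print(c.shape)
E
```

```text
t 8.275 pos [ 0.5468 -0.3915  0.201 ] yaw 82.9 q [-0.8   0.42  1.37 -0.    1.35 -0.67] open 0.497 F [-0.5  0.4  0.1] T [-0.    0.03 -0.02] g 0.0
dp [-0.002, 0.003, 0.244] turn [-0.0, -0.0, -0.005] rows 1.0
dp [0.0, -0.0, 0.18] turn [0.0, 0.0, 0.0] rows 0.7
(470, 798, 3)
```

View pics/c4.png

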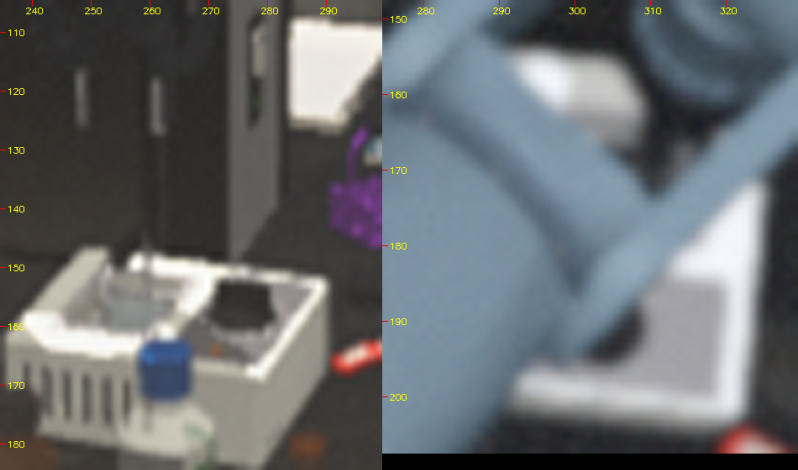

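>>> arm_command --dp '[[0,0,0.15],[0,0,0.25],[0,0,0.35],[0,0,0.42],[0,0,0.42]]' --turn '[[0,0,0],[0,0,0],[0,0,0],[0,0,0],[0,0,0]]' --jaw '[0.5,0.5,0.5,0.5,0.5]'

```text
time_s: 9.0
eef_pos: [0.5461, -0.3907, 0.0944]
eef_rot: [-0.002, 0.749, 0.663, -0.0]
wrist_force: [0.8, -0.0, 0.8]
opening: 0.502
grasp_force: 0.0
```

>>> arm_command --dp '[[0,0,0],[0,0,0],[0,0,0],[0,0,0],[0,0,0]]' --turn '[[0,0,0],[0,0,0],[0,0,0],[0,0,0],[0,0,0]]' --jaw '[0,0,0,0,0]'

```text
time_s: 9.62
eef_pos: [0.5477, -0.3922, 0.0976]
eef_rot: [0.001, 0.749, 0.663, 0.0]
wrist_force: [1.4, 0.1, 5.4]
opening: 0.126
grasp_force: 60.8
```

```bash
python3 -c "
from mv import *
state()"
```

```text
t 9.625 pos [ 0.5477 -0.3922  0.0976] yaw 83.1 q [-0.8   0.53  1.44  0.    1.17 -0.68] open 0.126 F [1.4 0.1 5.4] T [ 0.04 -0.12  0.05] g 60.84230661392212
```

>>> arm_command --dp '[[0,0,-0.06],[0,0,-0.12],[0,0,-0.18],[0,0,-0.24],[0,0,-0.3]]' --turn '[[0,0,0],[0,0,0],[0,0,0],[0,0,0],[0,0,0]]' --jaw '[0,0,0,0,0]'

```text
time_s: 10.25
eef_pos: [0.5469, -0.3915, 0.1723]
eef_rot: [0.0, 0.749, 0.663, 0.0]
wrist_force: [1.3, 0.5, -1.2]
opening: 0.121
grasp_force: 59.8
```

>>> arm_command --dp '[[0,0,-0.08],[0,0,-0.16],[0,0,-0.24],[0,0,-0.32],[0,0,-0.32]]' --turn '[[0,0,0],[0,0,0],[0,0,0],[0,0,0],[0,0,0]]' --jaw '[0,0,0,0,0]'

```text
time_s: 10.88
eef_pos: [0.5477, -0.3923, 0.2539]
eef_rot: [0.002, 0.749, 0.663, 0.0]
wrist_force: [-0.2, 0.3, -1.5]
opening: 0.122
grasp_force: 59.9
```

```bash
python3 - <<'E'
from mv import *
plan([(.52,-.28,.248,100),(.49,-.15,.248,125),(.47,0,.248,150),(.457,.1466,.248,174.3)])
from h import *
cv2.imwrite("pics/s5r.png",camera("side"))
crop(cv2.imread("pics/s5r.png"),225,85,305,165,7,"pics/s5.png")
E
```

```text
t 10.875 pos [ 0.5477 -0.3923  0.2539] yaw 83.1 q [-0.8   0.38  1.32  0.    1.44 -0.68] open 0.122 F [-0.2  0.3 -1.5] T [ 0.    0.03 -0.04] g 59.862350821495056
dp [0.433, -0.164, 0.022] turn [0.006, 0.006, -0.564] rows 1.9
dp [0.533, -0.028, -0.0] turn [0.0, 0.0, -0.833] rows 2.3
dp [0.537, 0.279, 0.0] turn [-0.0, 0.0, -0.833] rows 2.4
dp [0.338, 0.482, 0.0] turn [0.0, 0.0, -0.81] rows 2.4
```

View pics/s5.png

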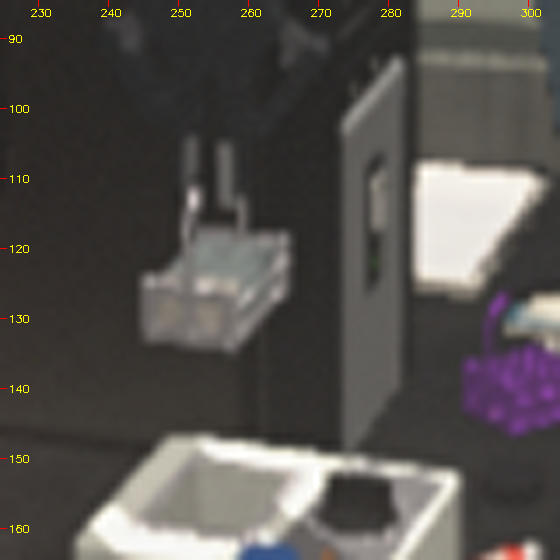

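```bash
python3 - <<'E'
from h import *
L=np.array([[.027,.042,0],[-.027,.042,0],[-.027,-.042,0]]);S=np.array([(245.3,133.1),(258.1,134.6),(265.7,126.7)])
a=np.radians(-6.9);c,s=np.cos(a),np.sin(a);M=np.array([[c,-s,0],[s,c,0],[0,0,1]])
for fx in (None,-.3922):
    f=lambda p:(proj("side",L@M.T+[p[0],p[1] if fx is None else fx,p[2]])-S).ravel()
    r=least_squares(f,[.547,-.392,.187]);print(r.x.round(4),r.fun.round(1))
E
```

```text
[ 0.556  -0.4272  0.1706] [-0.  -0.   0.3  0.1 -0.2 -0.1]
[ 0.5476 -0.392   0.1862] [-0.3 -0.   0.3  0.2 -0.  -0.2]
```

>>> arm_command --dp '[[0.1,-0.04,0],[0.2,-0.08,0],[0.3,-0.12,0],[0.4,-0.155,0],[0.43,-0.165,0]]' --turn '[[0,0,-0.14],[0,0,-0.28],[0,0,-0.42],[0,0,-0.56],[0,0,-0.56]]' --jaw '[0,0,0,0,0]'

```text
time_s: 11.55
eef_pos: [0.5183, -0.2782, 0.25]
eef_rot: [-0.001, 0.643, 0.765, 0.0]
wrist_force: [0.2, -1.1, -1.3]
opening: 0.13
grasp_force: 59.8
```

>>> arm_command --dp '[[0.1,0,0],[0.2,-0.01,0],[0.32,-0.02,0],[0.43,-0.03,0],[0.53,-0.03,0]]' --turn '[[0,0,-0.17],[0,0,-0.34],[0,0,-0.5],[0,0,-0.67],[0,0,-0.83]]' --jaw '[0,0,0,0,0]'

```text
time_s: 12.18
eef_pos: [0.4885, -0.1502, 0.2505]
eef_rot: [-0.0, 0.463, 0.886, -0.0]
wrist_force: [0.6, -0.1, -1.2]
opening: 0.13
grasp_force: 59.9
```

>>> arm_command --dp '[[0.1,0.05,0],[0.2,0.1,0],[0.32,0.17,0],[0.43,0.22,0],[0.537,0.28,0]]' --turn '[[0,0,-0.17],[0,0,-0.34],[0,0,-0.5],[0,0,-0.67],[0,0,-0.83]]' --jaw '[0,0,0,0,0]'

```text
time_s: 12.8
eef_pos: [0.4697, 0.0001, 0.2507]
eef_rot: [-0.0, 0.261, 0.965, -0.0]
wrist_force: [0.4, 0.5, -0.5]
opening: 0.127
grasp_force: 59.9
```

```bash
python3 - <<'E'
from mv import *
plan([(.457,.1466,.248,174.3),(.457,.1466,.17,174.3)])
E
```

```text
t 12.8 pos [4.697e-01 1.000e-04 2.507e-01] yaw 149.7 q [-0.25 -0.08  1.84 -0.    1.38 -1.29] open 0.127 F [ 0.4  0.5 -0.5] T [ 0.01 -0.01  0.03] g 59.87825274467468
dp [0.34, 0.48, 0.011] turn [-0.0, -0.001, -0.82] rows 2.4
dp [0.0, -0.0, 0.312] turn [0.0, 0.0, 0.0] rows 1.2
```

>>> arm_command --dp '[[0.08,0.1,0],[0.16,0.2,0],[0.24,0.32,0],[0.3,0.42,0],[0.34,0.48,0.01]]' --turn '[[0,0,-0.16],[0,0,-0.34],[0,0,-0.5],[0,0,-0.67],[0,0,-0.82]]' --jaw '[0,0,0,0,0]'

```text
time_s: 13.42
eef_pos: [0.4573, 0.1471, 0.2483]
eef_rot: [0.0, 0.049, 0.999, -0.0]
wrist_force: [0.4, -0.7, -0.9]
opening: 0.122
grasp_force: 59.9
```

>>> arm_command --dp '[[0,0,0.08],[0,0,0.16],[0,0,0.24],[0,0,0.32],[0,0,0.35]]' --turn '[[0,0,0],[0,0,0],[0,0,0],[0,0,0],[0,0,0]]' --jaw '[0,0,0,0,0]'

```text
time_s: 14.05
eef_pos: [0.4564, 0.1458, 0.1595]
eef_rot: [-0.001, 0.051, 0.999, -0.0]
wrist_force: [-0.2, -0.5, -1.0]
opening: 0.128
grasp_force: 59.8
```

```bash
python3 - <<'E'
from mv import *
plan([(.457,.1466,.137,174.3)])
E
```

```text
t 14.05 pos [0.4564 0.1458 0.1595] yaw 174.2 q [ 0.06  0.05  1.91 -0.    1.19 -1.41] open 0.128 F [-0.2 -0.5 -1. ] T [-0.   -0.01 -0.  ] g 59.80088710784912
dp [-0.002, 0.004, 0.09] turn [-0.001, -0.005, -0.004] rows 0.4
```

>>> arm_command --dp '[[0,0,0.03],[0,0,0.06],[0,0.002,0.08],[0,0.002,0.08],[0,0.002,0.08]]' --turn '[[0,0,0],[0,0,0],[0,0,0],[0,0,0],[0,0,0]]' --jaw '[0,0,0,0,0]'

```text
time_s: 14.68
eef_pos: [0.4573, 0.1467, 0.1413]
eef_rot: [0.0, 0.05, 0.999, 0.0]
wrist_force: [0.0, -0.2, -0.5]
opening: 0.13
grasp_force: 59.8
```

```bash
python3 - <<'E'
from mv import *
state()
from h import *
cv2.imwrite("pics/s6r.png",camera("side"))
crop(cv2.imread("pics/s6r.png"),210,200,280,275,8,"pics/s6.png")
E
```

```text
t 14.675 pos [0.4573 0.1467 0.1413] yaw 174.3 q [ 0.06  0.07  1.92 -0.    1.14 -1.41] open 0.13 F [ 0.  -0.2 -0.5] T [ 0.01  0.01 -0.04] g 59.80188846588135
```

View pics/s6.png

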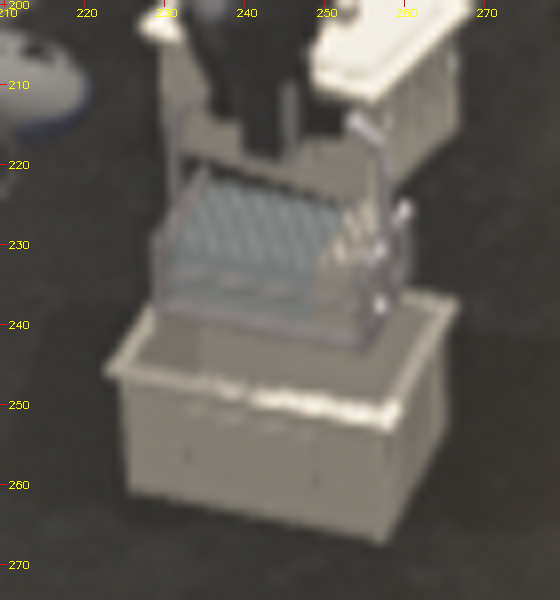

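```bash
python3 - <<'E'
from h import *
a=-.1;u=np.array([np.cos(a),np.sin(a),0]);v=np.array([-np.sin(a),np.cos(a),0])
S=np.array([(228.9,238),(255.5,243.3)])
for z in(.068,.0735,.079):
    P=[atz("side",s,z) for s in S];print(z,"ctr",(np.mean(P,0)-.027*v).round(4),"len",np.linalg.norm(P[0]-P[1]).round(4),"yaw",np.arctan2(*(P[0]-P[1])[1::-1]).round(3))
R=[(222.6,245.9),(258,253),(267,237.6),(233,230.6)]
P=np.array([atz("side",s,.058) for s in R]);print("rim",P.round(4).tolist(),P.mean(0).round(4))
T=[(162,179),(158.75,207.75),(180.75,210),(184,180.75)]
Q=np.array([atz("top",s,.058) for s in T]);print("rim top",Q.mean(0).round(4), "dryer same-bias", np.mean([atz("top",s,.076) for s in [(287.8,153.6),(282.8,199.2),(322.3,202.5),(326.7,158.1)]],0).round(4))
E
```

```text
0.068 ctr [0.4595 0.1336 0.068 ] len 0.085 yaw -0.116
0.0735 ctr [0.4575 0.1409 0.0735] len 0.0845 yaw -0.116
0.079 ctr [0.4554 0.1482 0.079 ] len 0.084 yaw -0.116
rim [[0.5162, 0.1846, 0.058], [0.4054, 0.1967, 0.058], [0.3956, 0.1169, 0.058], [0.5069, 0.1018, 0.058]] [0.456 0.15  0.058]
rim top [0.4564 0.1458 0.058 ] dryer same-bias [ 0.5172 -0.3879  0.076 ]
```

```bash
python3 - <<'E'
from h import *
g=cv2.imread("pics/s6r.png").astype(float)
for _ in range(3): g+=camera("side").astype(float)
g=g.sum(2)/12
i0=cv2.imread("pics/side0.png").astype(float).mean(2)
a=-.1;u=np.array([np.cos(a),np.sin(a),0]);v=np.array([-np.sin(a),np.cos(a),0])
c=np.array([.4569,.1466,0])
# profiles along image vertical averaged along the trough's long axis: sample world lines at rim height
off=np.arange(-.030,.062,.003)
def prof(img,z):
    out=[]
    for d in off:
        P=np.array([c+u*t+v*d+[0,0,z] for t in np.linspace(-.03,.03,61)])
        uv=proj("side",P).astype(np.float32)
        out.append(cv2.remap(img.astype(np.float32),uv[:,:1],uv[:,1:],cv2.INTER_CUBIC).mean())
    return np.array(out)
A=prof(g,.058);B=prof(i0,.058);D=prof(g,.0746)
for o,x,y,w in zip(off,A,B,D): print(round(o*1000),x.round(),y.round(),w.round())
E
```

```text
-30 125.0 184.0 138.0
-27 127.0 143.0 134.0
-24 126.0 127.0 130.0
-21 120.0 127.0 128.0
-18 117.0 129.0 125.0
-15 118.0 129.0 122.0
-12 121.0 129.0 120.0
-9 124.0 129.0 122.0
-6 129.0 129.0 124.0
-3 130.0 129.0 125.0
0 126.0 129.0 122.0
3 118.0 129.0 118.0
6 118.0 129.0 119.0
9 123.0 129.0 121.0
12 125.0 129.0 124.0
15 125.0 129.0 129.0
18 125.0 129.0 131.0
21 124.0 129.0 127.0
24 123.0 128.0 119.0
27 122.0 126.0 116.0
30 125.0 133.0 120.0
33 139.0 162.0 123.0
36 164.0 202.0 123.0
39 185.0 228.0 123.0
42 188.0 227.0 122.0
45 164.0 188.0 121.0
48 133.0 141.0 120.0
51 124.0 125.0 122.0
54 128.0 130.0 134.0
57 130.0 132.0 157.0
60 127.0 129.0 176.0
```

>>> arm_command --dp '[[0,0,0.008],[0,0,0.014],[0,0,0.014],[0,0,0.014],[0,0,0.014]]' --turn '[[0,0,0],[0,0,0],[0,0,0],[0,0,0],[0,0,0]]' --jaw '[0,0,0,0,0]'

```text
time_s: 15.5
eef_pos: [0.4571, 0.1467, 0.1376]
eef_rot: [0.0, 0.05, 0.999, 0.0]
wrist_force: [0.8, 0.3, -2.3]
opening: 0.122
grasp_force: 59.8
```

>>> arm_command --dp '[[0,0,0],[0,0,0],[0,0,0],[0,0,0],[0,0,0]]' --turn '[[0,0,0],[0,0,0],[0,0,0],[0,0,0],[0,0,0]]' --jaw '[0,0,0,0,0]'

```text
time_s: 16.12
eef_pos: [0.457, 0.1467, 0.1375]
eef_rot: [-0.0, 0.05, 0.999, 0.0]
wrist_force: [0.2, 0.4, -1.2]
opening: 0.125
grasp_force: 59.8
```

```bash
python3 -c "
from mv import *
state(); print(hand_in())"
```

```text
t 16.125 pos [0.457  0.1467 0.1375] yaw 174.3 q [ 0.06  0.08  1.93  0.    1.14 -1.41] open 0.125 F [ 0.2  0.4 -1.2] T [-0.   -0.01 -0.  ] g 59.80153441429138
the job is handed in; nothing more can be done
None
```

I turned the dial to its off stop and handed the job in (no verdict came back) with the rack held level and square over the open trough, about 13 mm above the rim by my measurements and centred to about 2–3 mm.

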